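Hold the last side of a casting tray in place for screwing

ROBOT

A 6-joint arm with a two-finger parallel gripper is mounted at the origin on the work surface. World frame = base frame: x ahead of the robot, y to its left, z up, the work surface at z = 0. Lengths are in m, angles in rad, forces in N, time in s.
With the tool pointing down it reaches from about 0.375 to 0.9 m from the base axis. Payload 3.1 kg.
Tool frame: the origin (TCP) lies at the centre of the arm's flange, where the gripper is bolted on; the fingertips stand 173 mm ahead of it and the grasp point (between the pads) lies 155 mm ahead of it (tip_extent is the distance from the TCP to the fingertips, in m); z points along the fingers, y is the direction in which the jaws open and shut (so a half turn about z gives the same grasp; the last joint's range is limited). The gripper opens to 85 mm and grips with 20 to 120 N. Pads are 22 mm wide; open, the fingers measure 114 mm over their backs; the gripper's body (76 mm by 85 mm) begins 54 mm behind the grasp point. The pads swing forward as they close: fully open they stand 13 mm farther back than shut.
Start: joints at [1.042, 0.527, 1.433, -0, 1.181, -0.178], TCP at [0.215, 0.587, 0.405] pointing down, gripper open.
Joint ranges: [-3.08, 3.08], [-0.75, 2.2], [0.22, 2.44], [-1.43, 4.57], [0, 2.65], [-2.85, 2.85]. Speed limits (rad/s): [2.79, 2.79, 3.14, 3.14, 3.14, 3.14].

INTERFACE

Orientations are given as a unit quaternion [x, y, z, w].
In Python, from station import sense, snapshot, sign_off, tip_extent gives the robot as it stands. The module is installed in compiled form; this text tells all that it offers.
- The arm moves only by the tool servo_tool, never from a script. Its argument "rows" is a list of rows, each a list of 3 entries, a list of its own where there are three numbers: the shift along the tool's x, y, z in mm, then the turn about the tool's z in degrees, then the opening, from -1 (shut) to 1 (fully open), so that 0 is half open. A call has 1 to 8 rows; each row is the pose to reach, as a shift and turn from the pose measured when the call began, along the tool's axes at that moment; what a row does not reach only later rows make up. A row lasts 1/10 s, in which the tool goes at most 50 mm and 8.59 degrees, less where a joint would pass 70% of its speed; a pose out of reach is approached as far as the arm can. A call with a gripper value outside its range is refused whole. The fingers move at their own pace and stop on an object; "force" is the grip in N (left out, the last holds). Time passes only in rows, so rows that repeat a pose let the fingers close. It gives the time, the measured TCP pose, the force and the opening at its end, in the units of the state.
- sense(): the state, without advancing time (a new reading comes with each control period).
- snapshot(name): name is "scene" or "top" or "wrist"; returns a dict with "image" (480x640x3 uint8, blue, green, red), "z_map" (480x640 float32, m along the optical axis (not along the pixel's ray), 0 where there is no reading), "vertical_fov" (degrees; the focal length in pixels is half the picture's height over the tangent of half this angle, whatever the lens; pixels are square), "cx", "cy" (the principal point, pixels), "cam_to_world" (4x4, takes a point from camera to world coordinates). Camera axes: x right, y down, z forward; pixel columns grow to the right and rows downward; lengths in m; the calibration is good to about 2 mm. A picture is of the moment at which its call begins.
- sign_off(): hands the job in, once; it reports no verdict.
The state is a dict: "t": time; "q": joint angles; "qd": joint speeds; "tau": joint torques, N m; "tcp_pos": TCP position; "tool_rot": TCP orientation; "force": force on the tool from outside, world axes, zero at the start; "ft_torque": the same for the moment, N m; "finger_gap": opening from 0.0 (shut) to 1.0 (fully open).
Only numpy, scipy, OpenCV 4.12 (cv2) and the standard library are available. Lean on these libraries where they do the work, as an engineer would, in place of code of your own. Each camera call takes 0.05 s, during which the arm holds its last target. There are 200 camera calls.

TASK

Pick up the loose tray side that is as long as the tray is wide and, keeping it upright, close the tray's open front with it, flush with the tray at both ends and at top and bottom. Push gently and steadily with about 10 N, which slides the sprung tray in until its pointer meets the steel mark on the post; never knock it or push so hard that the tray reaches its end stop. Keep it like that for two seconds or more and finish while still holding and pressing it there, so that I can screw it on; leave the shorter side, tin, cup and screwdriver where they are.

Things in the scene. Friction and masses are not known exactly. Their poses are not given: they have to be found in the camera images.
- side_mid (a point): Middle (half-way up) of the loose tray side to be used: a plain pale wooden strip 180 mm long (its y axis), 15 mm thick (x axis) and 70 mm high (z axis), about 0.14 kg, standing loose on its long edge on the bench. The same either way round.
- short_side_mid (a point): Middle (half-way up) of the other loose strip, a bystander: same wood, thickness and height, but only 120 mm long (y axis). Also stands on edge; it and the right one may be in either place.
- tray_mouth (a point): Middle of the tray's open front, 75 mm above the bench, on the plane the inner face of the side must meet; moves with the tray. x axis points into the tray (push this way), y along the front, z up. The side is in place with its middle at x = -7.5 mm, y = z = 0 from here, its lower edge thus 40 mm above the bench: it has to be held up, nothing lies under it (the jig's deck begins 40 mm further in).
- tray (a joint): How far the tray is pushed into the jig (m): 0 at rest, 0.020 on its end stop. It slides level along tray_mouth's x axis against springs of 1.0 N per mm (no preload, 0.2 N friction): 0.010 means a push of 10 N. A small steel pointer on top of the tray's left (+y) wall is then level with the dark steel mark on the post beside it.
- jig: Wooden jig that carries the tray, fixed to the bench; origin on the bench, straight below the middle of the tray's mouth at rest; axes as tray_mouth. Deck 39 mm high; behind the tray a stop block 105 mm high, its back 238 mm behind the mouth; at the left the post with the steel mark, 104 mm high, 120 mm behind the mouth and 112 mm left of its middle.
- tin: Bystander: closed steel tin, 90 mm across, 110 mm high; origin under its middle.
- cup: Bystander: white plastic cup, 72 mm across, 85 mm high; origin under its middle.
- screwdriver: Bystander: screwdriver lying on the bench, less than 40 mm high; origin near its middle.
- tray_floor (a point): Centre of the tray's floor, on top of its base board; moves with the tray, same axes. The tray is a wooden box without front: 180 mm wide (y), 190 deep (x), 70 high, underside 40 mm above the bench; base board 9 mm, three walls 15 mm thick. The first 110 mm behind the mouth are empty (room for a finger above the base board); behind stand thin model dowels lower than the walls.

How it is judged:
By the outcome, as a careful person would: the job done as asked, in the order asked, and still so for the second after the job is handed in, while the arm keeps its last pose, push and grip.
It also fails if it takes over 51 s, if anything falls off the work surface, if the arm or the gripper's body presses on something with over 40 N, if the wrist force passes 120 N, or if a joint passes its speed limit or range.

## Working session

There is one attempt and no reset: what is moved stays moved. The work goes in short steps, Python scripts to look and compute and a tool call to move; the robot and the scene stay as the last step left them, time stands still between calls to the robot, and variables do not carry over. Pictures are saved under pics/ and viewed, about 8 in all and at most 12, crops included, and the job is handed in when it is done.

Besides the shell and the picture viewer there is one more tool, called after "Call:" as name(argument=value, ...), one argument or row to a line, values as JSON. servo_tool: Moves the arm, as the interface text tells. Its arguments: {"type":"object","properties":{"rows":{"type":"array"},"force":{"type":"number"}},"required":["rows"]}

```bash
mkdir -p pics; cat > h.py <<'E'
import numpy as np, cv2
from station import sense, snapshot, sign_off, tip_extent
def cloud(s):
    h,w=s["z_map"].shape; f=h/2/np.tan(np.radians(s["vertical_fov"])/2)
    v,u=np.mgrid[:h,:w]; z=s["z_map"]
    P=np.stack([(u-s["cx"])*z/f,(v-s["cy"])*z/f,z,np.ones_like(z)],-1)@np.array(s["cam_to_world"]).T
    P=P[...,:3]; P[z<=0]=np.nan
    return P
E
python3 - <<'E'
from h import *
import pickle
print(sense(), tip_extent)
for n in ("top","scene"):
    s=snapshot(n); pickle.dump(s,open(n+".pkl","wb")); cv2.imwrite(f"pics/{n}0.png",s["image"])
    print(n,s["vertical_fov"],np.round(s["cam_to_world"],3).tolist())
E
```

```text
{'t': 0.0, 'q': array([ 1.04148985e+00,  5.28475562e-01,  1.43389412e+00, -3.14671734e-05,
        1.18137335e+00, -1.78498708e-01]), 'qd': array([ 0.00227324, -0.00049435,  0.0008941 , -0.00011076, -0.0010157 ,
       -0.00201891]), 'tau': array([ 9.21272003e-04, -4.42349052e+01, -1.78030533e+01, -8.31738816e-05,
        8.38110514e-03, -3.12190252e-06]), 'tcp_pos': array([0.21458686, 0.58664729, 0.40373003]), 'tool_rot': array([ 1.74499843e-01,  9.84656615e-01, -1.01359792e-03, -3.58970904e-04]), 'force': array([ 0.45015647, -0.156021  ,  0.03881087]), 'ft_torque': array([0.01693042, 0.0102744 , 0.01923779]), 'finger_gap': 1.0031148450177132} 0.1734
top 51.44982804034605 [[-0.001, -0.987, 0.16, 0.366], [-1.0, -0.001, -0.012, 0.105], [0.012, -0.16, -0.987, 1.148], [0.0, 0.0, 0.0, 1.0]]
scene 43.515910097329076 [[-0.142, 0.559, -0.817, 1.698], [0.99, 0.063, -0.129, 0.289], [-0.021, -0.827, -0.562, 0.854], [0.0, 0.0, 0.0, 1.0]]
```

View pics/top0.png

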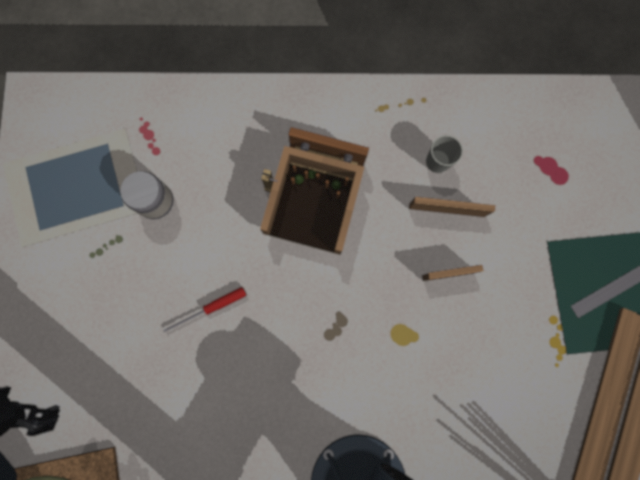

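View pics/scene0.png

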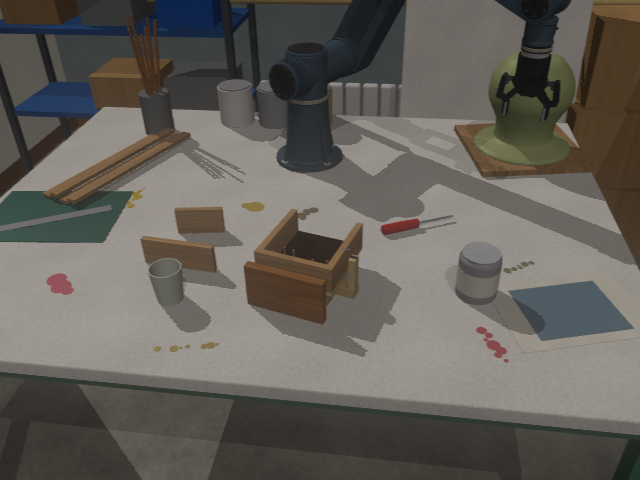

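The top view shows the long strip at about (452,207) and the short one at about (453,272). The tray mouth runs from (265,233) to (340,252) and faces the robot, with the post at (266,176).

```bash
python3 - <<'E'
from h import *
import pickle
for n in ("top","scene"):
    P=cloud(pickle.load(open(n+".pkl","rb"))); 
    zt=P[...,2]
    print(n,"bench",np.nanmedian(zt[(abs(zt)<.02)]))
    m=((zt>.062)&(zt<.08)&(P[...,0]>.3)&(P[...,0]<.8)&(P[...,1]<0.0)&(P[...,1]>-.35)).astype(np.uint8)
    k,l,st,c=cv2.connectedComponentsWithStats(m)
    for i in range(1,k):
        if st[i,4]<30: continue
        q=P[l==i][:,:2].astype(np.float32); r=cv2.minAreaRect(q*1000)
        print("strip",st[i].tolist(),np.round(r[0],1),np.round(r[1],1),round(r[2],2),q.mean(0))
    m=((zt>.1)&(zt<.116)&(P[...,0]>.4)&(P[...,0]<.85)&(P[...,1]<.3)&(P[...,1]>-.1)).astype(np.uint8)
    k,l,st,c=cv2.connectedComponentsWithStats(m)
    for i in range(1,k):
        if st[i,4]<30: continue
        q=P[l==i][:,:2].astype(np.float32); r=cv2.minAreaRect(q*1000)
        print("tray",st[i].tolist(),np.round(cv2.boxPoints(r),1).tolist(),np.round(r[1],1),round(r[2],2),P[l==i][:,2].mean())
s=pickle.load(open("top.pkl","rb"))["image"]
cv2.imwrite("pics/topz.png",cv2.resize(s[120:290,220:510],None,fx=2.7,fy=2.7,interpolation=cv2.INTER_CUBIC))
E
```

```text
top bench 0.0008538171277858719
strip [433, 137, 28, 26, 127] [ 734.1 -211.1] [63.9 36.8] 45.87 [ 0.74033254 -0.21425837]
strip [429, 151, 23, 18, 60] [ 702.1 -184.7] [59.7 18.9] 53.58 [ 0.69998825 -0.18097928]
strip [414, 197, 81, 16, 596] [ 603.5 -216. ] [179.7  16.4] 83.88 [ 0.6028351  -0.21652734]
strip [428, 265, 55, 15, 389] [ 453.  -211.6] [ 15.1 119.9] 8.71 [ 0.45276836 -0.21113218]
tray [288, 127, 81, 30, 757] [[701.2000122070312, -18.899999618530273], [722.0999755859375, -24.799999237060547], [770.9000244140625, 148.3000030517578], [750.0, 154.1999969482422]] [179.9  21.8] 74.26 0.10520327660866471
tray [259, 146, 105, 106, 1847] [[492.29998779296875, 37.70000076293945], [676.7999877929688, -12.899999618530273], [726.9000244140625, 169.89999389648438], [542.5, 220.5]] [189.6 191.3] 74.67 0.11004175255805045
tray [261, 170, 9, 11, 48] [[647.5999755859375, 195.39999389648438], [670.9000244140625, 190.8000030517578], [673.7000122070312, 205.1999969482422], [650.4000244140625, 209.8000030517578]] [14.7 23.8] 78.91 0.10240422230268698
scene bench 0.001554902275986536
strip [175,
[... 380 characters left out ...]
726.  -11.6] [23.4  6.4] 78.61 [ 0.72633404 -0.01106591]
tray [254, 209, 109, 65, 1554] [[492.1000061035156, 37.29999923706055], [681.9000244140625, -13.199999809265137], [731.2999877929688, 172.39999389648438], [541.5, 222.89999389648438]] [192.1 196.4] 75.1 0.10918951593924535
tray [349, 254, 10, 9, 50] [[649.0999755859375, 198.1999969482422], [674.5999755859375, 192.0], [678.4000244140625, 207.5], [652.9000244140625, 213.6999969482422]] [16.  26.2] 76.26 0.10253748065819444
tray [244, 261, 82, 28, 683] [[702.2000122070312, -15.5], [728.0999755859375, -22.700000762939453], [776.7000122070312, 150.39999389648438], [750.7000122070312, 157.6999969482422]] [179.8  27. ] 74.33 0.105184497831317
```

View pics/topz.png

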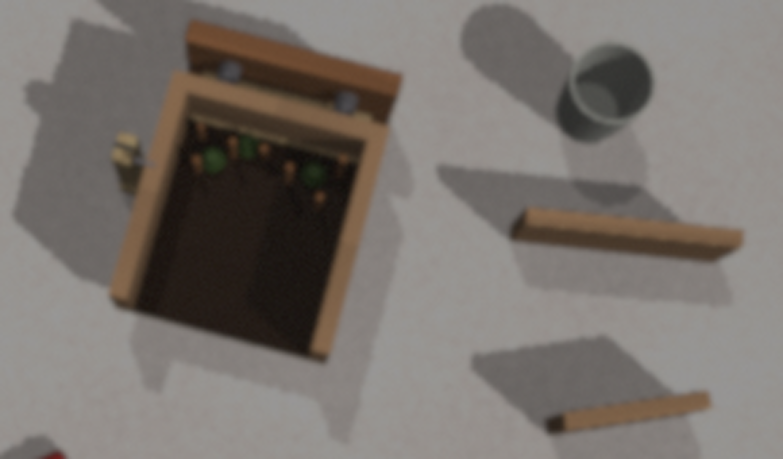

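Long strip: centre (0.604, -0.216), measured length 180 mm, yaw about -6°. The tray axis is at about -15.5° yaw. I'll hover above the strip first.

```bash
cat >> h.py <<'E'
from scipy.spatial.transform import Rotation as R
def go(p, yaw):  # world TCP target, yaw of tool y (deg) -> shift mm, turn deg
    s=sense(); r=R.from_quat(s["tool_rot"]); y=r.apply([0,1,0])
    cur=np.degrees(np.arctan2(y[1],y[0])); t=(cur-yaw+180)%360-180
    print("t",round(s["t"],2),"tcp",np.round(s["tcp_pos"],4),"yaw",round(cur,2),"F",np.round(s["force"],2),"gap",round(s["finger_gap"],3),"tilt",np.round(r.apply([0,0,1])[:2],4))
    print("shift",np.round(r.inv().apply(np.array(p)-s["tcp_pos"])*1000,1),"turn",round(t,2))
E
python3 -c "
from h import *
go([.6035,-.216,.38],-6.1)"
```

```text
t 0.1 tcp [0.2146 0.5867 0.4038] yaw 69.9 F [ 0.69 -0.29 -0.02] gap 0.996 tilt [-0.001  -0.0017]
shift [-641.1 -620.1   24.8] turn 76.0
```

Call:
servo_tool(
  rows=[
    [[-640,-620,25],76,1],
    [[-640,-620,25],76,1],
    [[-640,-620,25],76,1],
    [[-640,-620,25],76,1],
    [[-640,-620,25],76,1],
    [[-640,-620,25],76,1],
    [[-640,-620,25],76,1],
    [[-640,-620,25],76,1],
  ],
)

```text
t: 0.9
tcp_pos: [0.389, 0.2251, 0.3934]
tool_rot: [0.702, 0.712, -0.001, 0.0]
force: [2.2, 0.9, -0.3]
finger_gap: 0.998
```

```bash
python3 -c "
from h import *
go([.6035,-.216,.38],-6.1);print(sense()['q'])"
```

```text
t 0.9 tcp [0.389  0.2251 0.3934] yaw 0.81 F [ 2.16  0.91 -0.35] gap 0.998 tilt [-0.0009 -0.0016]
shift [-444.   208.2   13.9] turn 6.91
[ 2.75298513e-01  3.10138076e-01  1.86877776e+00 -1.61818579e-03
  9.64025774e-01  2.62045801e-01]
```

Call:
servo_tool(
  rows=[
    [[-444,208,14],7,1],
    [[-444,208,14],7,1],
    [[-444,208,14],7,1],
    [[-444,208,14],7,1],
    [[-444,208,14],7,1],
    [[-444,208,14],7,1],
    [[-444,208,14],7,1],
    [[-444,208,14],7,1],
  ],
)

```text
t: 1.7
tcp_pos: [0.5634, -0.135, 0.382]
tool_rot: [0.744, 0.668, -0.001, -0.0]
force: [0.7, 0.8, -0.0]
finger_gap: 1.001
```

Call:
servo_tool(
  rows=[
    [[-95,40,2],0,1],
    [[-95,40,2],0,1],
    [[-95,40,2],0,1],
    [[-95,40,2],0,1],
  ],
)

```text
t: 2.1
tcp_pos: [0.5928, -0.2355, 0.3791]
tool_rot: [0.745, 0.667, -0.001, -0.001]
force: [0.7, 0.7, -1.4]
finger_gap: 1.0
```

```bash
python3 - <<'E'
from h import *
import pickle
go([.6035,-.216,.38],-6.1)
s=snapshot("wrist"); pickle.dump(s,open("w1.pkl","wb")); cv2.imwrite("pics/w1.png",s["image"])
t=snapshot("top"); pickle.dump(t,open("t1.pkl","wb"))
print(np.round(s["cam_to_world"],3).tolist(), s["vertical_fov"])
P=cloud(s); z=P[...,2]
m=((z>.06)&(z<.08)).astype(np.uint8)
k,l,st,c=cv2.connectedComponentsWithStats(m)
for i in range(1,k):
    if st[i,4]<300: continue
    q=P[l==i]; r=cv2.minAreaRect((q[:,:2]*1000).astype(np.float32))
    print(st[i].tolist(),np.round(r[0],1),np.round(r[1],1),round(r[2],2),np.median(q[:,2]))
E
```

```text
t 2.1 tcp [ 0.5928 -0.2355  0.3791] yaw -6.38 F [ 0.66  0.68 -1.41] gap 1.0 tilt [-0.0027 -0.0002]
shift [20.5  8.5 -0.9] turn -0.28
[[0.994, -0.107, -0.034, 0.601], [-0.112, -0.953, -0.283, -0.164], [-0.002, 0.285, -0.958, 0.347], [0.0, 0.0, 0.0, 1.0]] 63.73113896005102
[325, 68, 22, 245, 5060] [ 605.2 -216.8] [179.6  14.8] 83.75 0.0691836295432871
[448, 111, 44, 87, 527] [ 698.  -191.8] [58.8 16.7] 71.41 0.07063608031729013
[471, 111, 86, 98, 2085] [ 734.9 -203.1] [64.9 44.5] 75.41 0.07063324991628311
[89, 135, 87, 157, 4053] [ 454.6 -212.5] [ 16.5 120.2] 8.73 0.06881180318508612
```

View pics/w1.png

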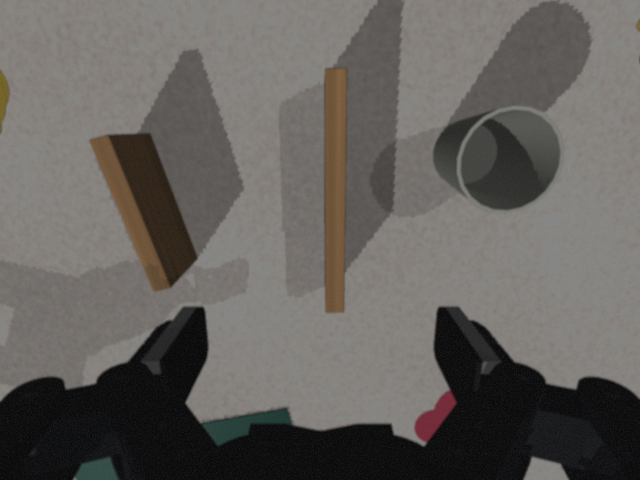

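The wrist view shows the long strip at (335,190) between the open fingers, the short one at (145,210) and the cup at (510,158). Wrist depth puts the strip centre at (0.605, -0.217), yaw -6.25°, length 180 mm. I'll centre over it and descend.

```bash
python3 -c "
from h import *
go([.605,-.2168,.2],-6.25)"
```

```text
t 2.2 tcp [ 0.5923 -0.2328  0.3794] yaw -6.21 F [-0.56 -0.09 -0.09] gap 1.002 tilt [-0.0037  0.0007]
shift [ 17.2  11.5 179.4] turn 0.04
```

Call:
servo_tool(
  rows=[
    [[10,8,20],0,1],
    [[17,11.5,50],0,1],
    [[17,11.5,80],0,1],
    [[17,11.5,110],0,1],
    [[17,11.5,120],0,1],
    [[17,11.5,120],0,1],
  ],
)

```text
t: 2.8
tcp_pos: [0.6045, -0.2152, 0.2581]
tool_rot: [0.744, 0.668, -0.002, -0.004]
force: [0.1, -0.6, 0.3]
finger_gap: 0.996
```

```bash
python3 -c "
from h import *
go([.605,-.2168,.2],-6.25)"
```

```text
t 2.8 tcp [ 0.6045 -0.2152  0.2581] yaw -6.11 F [ 0.11 -0.57  0.3 ] gap 0.996 tilt [-0.0073  0.0029]
shift [-1.6  1.1 58.1] turn 0.14
```

Call:
servo_tool(
  rows=[
    [[-1.5,1.5,15],0,1],
    [[-1.5,1.5,35],0,1],
    [[-1.5,1.5,50],0,1],
    [[-1.5,1.5,58],0,1],
    [[-1.5,1.5,58],0,1],
    [[-1.5,1.5,58],0,1],
  ],
)

```text
t: 3.4
tcp_pos: [0.6057, -0.2169, 0.2004]
tool_rot: [0.744, 0.668, -0.002, -0.003]
force: [0.0, 1.1, 0.1]
finger_gap: 1.005
```

```bash
python3 -c "
from h import *
go([.605,-.2168,.2],-6.25)"
```

```text
t 3.4 tcp [ 0.6057 -0.2169  0.2004] yaw -6.12 F [0.04 1.14 0.09] gap 1.005 tilt [-0.0067  0.0026]
shift [ 0.  -0.7  0.4] turn 0.13
```

Call:
servo_tool(
  rows=[
    [[0,-0.5,0],0,0.4],
    [[0,-0.5,0],0,0],
    [[0,-0.5,0],0,-0.4],
    [[0,-0.5,0],0,-0.6],
    [[0,-0.5,0],0,-0.8],
    [[0,-0.5,0],0,-1],
    [[0,-0.5,0],0,-1],
    [[0,-0.5,0],0,-1],
  ],
  force=60,
)

```text
t: 4.2
tcp_pos: [0.6054, -0.217, 0.2008]
tool_rot: [0.744, 0.668, -0.001, -0.003]
force: [0.4, 1.0, 3.1]
finger_gap: 0.168
```

Call:
servo_tool(
  rows=[
    [[0,0,0],0,-1],
    [[0,0,-3],0,-1],
    [[0,0,-10],0,-1],
    [[0,0,-25],0,-1],
    [[0,0,-45],0,-1],
    [[0,0,-65],0,-1],
    [[0,0,-80],0,-1],
    [[0,0,-80],0,-1],
  ],
)

```text
t: 5.0
tcp_pos: [0.6067, -0.2175, 0.2841]
tool_rot: [0.744, 0.668, -0.0, 0.0]
force: [0.5, 0.0, -1.3]
finger_gap: 0.168
```

```bash
python3 - <<'E'
from h import *
import pickle
go([.605,-.2168,.2],-6.25)
t=snapshot("top"); pickle.dump(t,open("t2.pkl","wb")); cv2.imwrite("pics/t2.png",t["image"])
P=cloud(t);z=P[...,2]
print("near tray edges:")
E
```

```text
t 5.0 tcp [ 0.6067 -0.2175  0.2841] yaw -6.11 F [ 0.47  0.03 -1.26] gap 0.168 tilt [-0.0005 -0.0008]
shift [ 0.6 -1.7 84.1] turn 0.14
near tray edges:
```

View pics/t2.png

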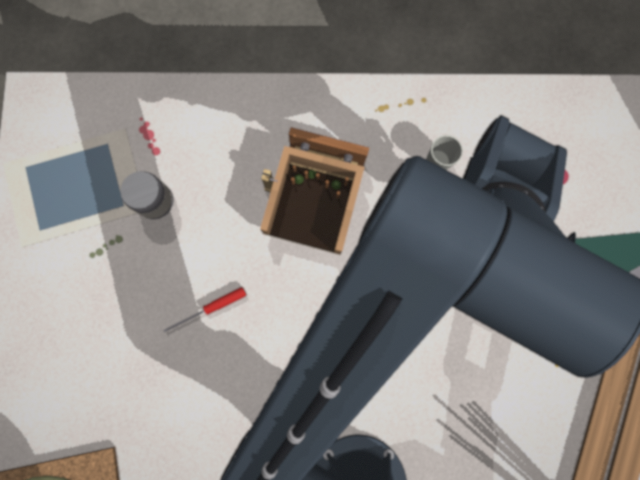

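The strip is held (gap 14 mm, weight about 1.3 N), and the tray, tin, cup and screwdriver haven't moved. Tray mouth mid is about (0.5165, 0.125), yaw about -15.5°. I'll lift over and stage in front of the mouth.

```bash
python3 -c "
from h import *
go([.445,.145,.36],-15.5)"
```

```text
t 5.05 tcp [ 0.6062 -0.2173  0.2824] yaw -6.12 F [ 0.37  0.18 -1.06] gap 0.167 tilt [-0.0031  0.0006]
shift [ 343.  -199.1  -76.8] turn 9.38
```

Call:
servo_tool(
  rows=[
    [[5,-4,-15],0,-1],
    [[15,-10,-40],0,-1],
    [[40,-24,-65],2,-1],
    [[75,-43,-77],4,-1],
    [[115,-66,-77],6,-1],
    [[155,-90,-77],8,-1],
    [[195,-113,-77],9.4,-1],
    [[235,-136,-77],9.4,-1],
  ],
)

```text
t: 5.85
tcp_pos: [0.4946, 0.0325, 0.3601]
tool_rot: [0.796, 0.605, -0.001, -0.002]
force: [1.0, 0.5, -1.5]
finger_gap: 0.167
```

```bash
python3 -c "
from h import *
go([.445,.145,.36],-15.5)"
```

```text
t 5.85 tcp [0.4946 0.0325 0.3601] yaw -15.57 F [ 1.    0.45 -1.45] gap 0.167 tilt [-0.0041  0.001 ]
shift [ 95.  -77.9   0.4] turn -0.07
```

Call:
servo_tool(
  rows=[
    [[35,-26,0],0,-1],
    [[65,-52,0],0,-1],
    [[85,-70,0],0,-1],
    [[95,-78,0],0,-1],
    [[95,-78,0],0,-1],
    [[95,-78,0],0,-1],
  ],
)

```text
t: 6.45
tcp_pos: [0.4455, 0.1446, 0.3605]
tool_rot: [0.796, 0.605, -0.001, -0.001]
force: [0.2, -0.5, -1.7]
finger_gap: 0.17
```

```bash
python3 - <<'E'
from h import *
import pickle
go([.445,.145,.26],-15.5)
s=snapshot("wrist"); pickle.dump(s,open("w3.pkl","wb")); cv2.imwrite("pics/w3.png",s["image"])
E
```

```text
t 6.45 tcp [0.4455 0.1446 0.3605] yaw -15.55 F [ 0.22 -0.47 -1.71] gap 0.17 tilt [-0.0032  0.0005]
shift [  0.3  -0.3 100.5] turn -0.05
```

View pics/w3.png

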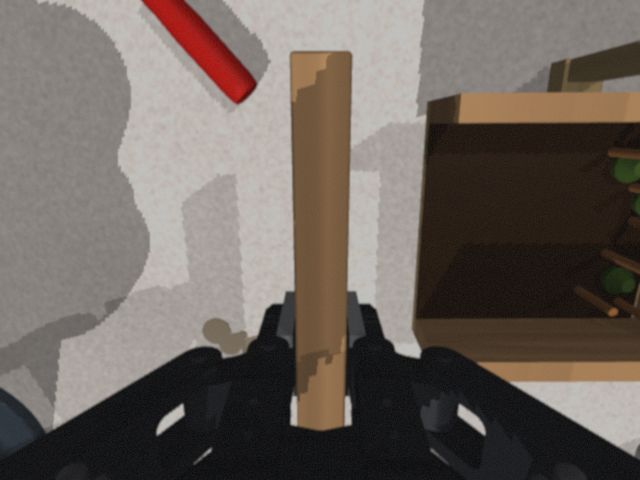

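```bash
cat > m.py <<'E'
from h import *
def rect(P,m,k):
    q=P[m]; r=cv2.minAreaRect((q[:,:2]*1000).astype(np.float32)); b=cv2.boxPoints(r)
    print(k,m.sum(),"c",np.round(r[0],1),"size",np.round(r[1],1),"ang",round(r[2],2),"z",np.round(np.median(q[:,2])*1000,1)); return q
def measure(s,yaw=-15.5,o=(.5165,.125)):
    a=np.radians(yaw); ex=np.array([np.cos(a),np.sin(a)]); ey=np.array([-ex[1],ex[0]])
    P=cloud(s); X=(P[...,:2]-o)@ex*1000; Y=(P[...,:2]-o)@ey*1000; Z=P[...,2]*1000
    rim=(Z>105)&(Z<114)&(X>-15)&(X<195)
    print("rim z",np.median(Z[rim]))
    for n,sg in (("L",1),("R",-1)):
        w=rim&(sg*Y>65)&(sg*Y<100)&(X<100)
        if w.sum()<50: continue
        print(n,w.sum(),"front x",np.round(np.percentile(X[w],[0,.5,2]),1),"y",np.round(np.percentile(Y[w],[0,1,50,99,100]),1))
        b=np.arange(5,100,8); e=[[x,np.percentile(sg*Y[w&(abs(X-x)<4)],98)] for x in b if (w&(abs(X-x)<4)).sum()>20]
        if len(e)>3: print("  outer edge y(x):",np.round(np.polyfit(*np.array(e).T,1)*np.array([sg*57.3,sg]),2),"(deg, mm)")
    return P,X,Y,Z
E
python3 - <<'E'
from m import *
import pickle
P,X,Y,Z=measure(pickle.load(open("w3.pkl","rb")))
q=rect(P,(Z>218)&(Z<240)&(X<-40)&(X>-110),"strip top")
m=(Z>218)&(Z<240)&(X<-40)&(X>-110)
print("strip X,Y in tray frame",np.percentile(X[m],[1,50,99]),np.percentile(Y[m],[0,1,99,100]))
print("t0 top:"); measure(pickle.load(open("top.pkl","rb")))
E
```

```text
rim z 109.26290181776652
L 5379 front x [0.3 0.7 1.6] y [74.4 74.5 82.1 89.2 89.7]
  outer edge y(x): [ 0.12 89.13] (deg, mm)
R 2242 front x [25.1 27.6 31.2] y [-90.7 -90.2 -80.4 -74.8 -74.3]
  outer edge y(x): [ -8.56 -78.54] (deg, mm)
strip top 26695 c [460.7 174.6] size [106.   65.7] ang 53.79 z 229.0
strip X,Y in tray frame [-105.47476341  -73.74809141  -43.52469211] [-20.67748425 -16.69633291  88.55902102  89.78389683]
t0 top:
rim z 110.20612338589709
L 335 front x [-0.4 -0.1  0.7] y [74.2 74.3 81.8 89.3 89.6]
  outer edge y(x): [ 0.16 88.7 ] (deg, mm)
R 311 front x [0.  0.4 1.7] y [-90.6 -90.3 -82.7 -75.5 -75.2]
  outer edge y(x): [  0.3  -90.11] (deg, mm)
```

```bash
cat >> m.py <<'E'
def strip(P,X,Y,Z,z0,x0):
    m=(abs(Z-z0)<9)&(abs(X-x0)<20)&(Y>15)
    b=np.arange(30,84,4); lo=[];hi=[]
    for y in b:
        k=m&(abs(Y-y)<2); lo.append(np.percentile(X[k],2)); hi.append(np.percentile(X[k],98))
    print("strip z",np.median(Z[m]),"left end y",np.percentile(Y[m],[99,99.9]),"faces x at y=0",np.round([np.polyfit(b,lo,1)[1],np.polyfit(b,hi,1)[1]],1),"angle ccw",np.round(-57.3*np.array([np.polyfit(b,lo,1)[0],np.polyfit(b,hi,1)[0]]),2))
E
python3 - <<'E'
from m import *
import pickle
P,X,Y,Z=measure(pickle.load(open("w3.pkl","rb")),-15.35)
strip(P,X,Y,Z,229,-74)
a=np.radians(-15.35); d=sense()["tcp_pos"][:2]-[.5165,.125]; print("tcp",d@[np.cos(a),np.sin(a)]*1000,d@[-np.sin(a),np.cos(a)]*1000)
E
```

```text
rim z 109.26290181776652
L 5379 front x [0.5 0.9 1.8] y [74.3 74.4 81.9 89.2 89.5]
  outer edge y(x): [-3.000e-02  8.913e+01] (deg, mm)
R 2250 front x [24.9 27.5 31. ] y [-90.8 -90.4 -80.6 -75.  -74.5]
  outer edge y(x): [ -8.64 -78.66] (deg, mm)
strip z 228.8951623440845 left end y [89.11746284 89.76368943] faces x at y=0 [-80.9 -66.7] angle ccw [-0.26 -0.29]
tcp -73.28717983128658 -0.19065962974459227
```

```bash
cat >> m.py <<'E'
YAW=-15.3
def tp(x,y,z,yaw=YAW):   # tray-frame target (mm) -> go
    a=np.radians(-15.35); ex=np.array([np.cos(a),np.sin(a)]); ey=np.array([-ex[1],ex[0]])
    d=sense()["tcp_pos"][:2]-[.5165,.125]; print("tray-frame tcp",np.round([d@ex*1000,d@ey*1000],2))
    p=np.array([.5165,.125])+(x*ex+y*ey)/1000; go([*p,z/1000],yaw)
E
python3 -c "
from m import *
tp(-60,-.5,241)"
```

```text
tray-frame tcp [-73.29  -0.19]
t 6.5 tcp [0.4458 0.1442 0.3605] yaw -15.61 F [ 1.02 -0.22 -1.64] gap 0.167 tilt [-0.0032  0.0006]
shift [ -0.2  13.7 119.5] turn -0.31
```

Call:
servo_tool(
  rows=[
    [[0,0,8],-0.3,-1],
    [[0,0,25],-0.3,-1],
    [[0,2,50],-0.3,-1],
    [[0,5,80],-0.3,-1],
    [[0,9,103],-0.3,-1],
    [[0,13,117],-0.3,-1],
    [[0,13.5,119.5],-0.3,-1],
    [[0,13.5,119.5],-0.3,-1],
  ],
)

```text
t: 7.3
tcp_pos: [0.4588, 0.1399, 0.2403]
tool_rot: [0.795, 0.606, -0.002, -0.002]
force: [-0.1, -0.9, -0.7]
finger_gap: 0.171
```

```bash
python3 - <<'E'
from m import *
import pickle
tp(-20,-.5,241)
s=snapshot("wrist"); pickle.dump(s,open("w4.pkl","wb"))
P,X,Y,Z=measure(s,-15.35); strip(P,X,Y,Z,109,-60)
tp(-20,-.5,241)
E
```

```text
tray-frame tcp [-59.58  -0.95]
t 7.3 tcp [0.4588 0.1399 0.2403] yaw -15.4 F [-0.14 -0.91 -0.66] gap 0.171 tilt [-0.0045  0.0005]
shift [ 0.5 39.6 -0.9] turn -0.1
rim z 109.11126771021365
L 5091 front x [-0.6  0.2  0.5] y [74.3 74.3 81.7 89.2 89.6]
strip z 108.58838895753877 left end y [88.06346679 88.74367453] faces x at y=0 [-67.  -52.8] angle ccw [-0.07 -0.13]
tray-frame tcp [-59.68  -0.75]
t 7.35 tcp [0.4587 0.1401 0.2409] yaw -15.37 F [ 0.    0.12 -0.65] gap 0.168 tilt [-0.0033  0.0006]
shift [ 0.3 39.7 -0.2] turn -0.07
```

Call:
servo_tool(
  rows=[
    [[0,2,0],-0.1,-1],
    [[0.2,8,-0.2],-0.1,-1],
    [[0.4,16,-0.3],-0.1,-1],
    [[0.5,25,-0.4],-0.1,-1],
    [[0.5,33,-0.4],-0.1,-1],
    [[0.5,38,-0.4],-0.1,-1],
    [[0.5,40,-0.4],-0.1,-1],
    [[0.5,40,-0.4],-0.1,-1],
  ],
)

```text
t: 8.15
tcp_pos: [0.4977, 0.1298, 0.2411]
tool_rot: [0.795, 0.607, -0.001, -0.001]
force: [0.7, 0.5, -0.5]
finger_gap: 0.168
```

```bash
python3 - <<'E'
from m import *
import pickle
tp(-10,-.3,241.3)
s=snapshot("wrist"); pickle.dump(s,open("w5.pkl","wb")); cv2.imwrite("pics/w5.png",s["image"])
P,X,Y,Z=measure(s,-15.35); strip(P,X,Y,Z,109,-20)
tp(-10,-.3,241.3)
E
```

```text
tray-frame tcp [-19.45  -0.33]
t 8.15 tcp [0.4977 0.1298 0.2411] yaw -15.29 F [ 0.67  0.49 -0.45] gap 0.168 tilt [-0.0035  0.0006]
shift [ 0.   9.5 -0.3] turn 0.01
rim z 109.27779797475382
L 17128 front x [-15.  -14.8 -14.2] y [65.1 68.9 81.8 89.3 89.8]
  outer edge y(x): [-3.11 90.22] (deg, mm)
strip z 109.39643244699427 left end y [88.69924593 89.34468788] faces x at y=0 [-26.8 -12.5] angle ccw [0.01 0.02]
tray-frame tcp [-19.85  -0.32]
t 8.2 tcp [0.4973 0.1299 0.241 ] yaw -15.28 F [ 1.1   0.37 -1.18] gap 0.171 tilt [-0.0041  0.0006]
shift [ 0.   9.8 -0.3] turn 0.02
```

View pics/w5.png

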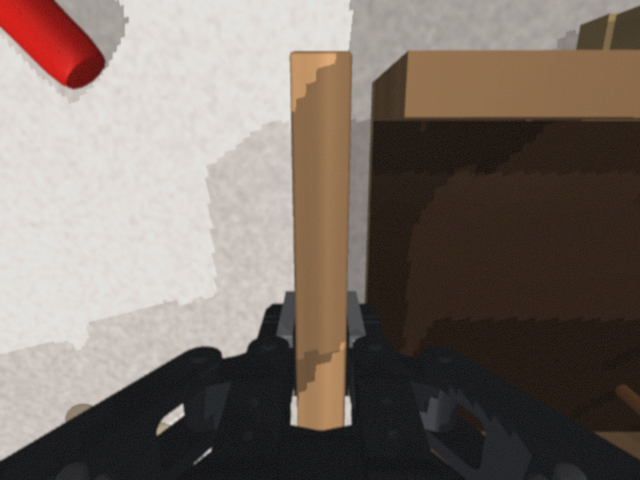

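The wrist view shows the strip upright and aligned: its end is at row 52 and the tray wall's end at row 51, with tops level within 0.2 mm. I'll approach slowly.

Call:
servo_tool(
  rows=[
    [[0,1,0],0,-1],
    [[0,3,0],0,-1],
    [[0,5,0],0,-1],
    [[0,7,0],0,-1],
    [[0,8.5,0],0,-1],
    [[0,9.5,0],0,-1],
    [[0,10,0],0,-1],
    [[0,10,0],0,-1],
  ],
)

```text
t: 9.0
tcp_pos: [0.507, 0.1273, 0.241]
tool_rot: [0.795, 0.607, -0.001, -0.001]
force: [-0.8, 0.6, -0.8]
finger_gap: 0.167
```

```bash
python3 - <<'E'
from m import *
import pickle
tp(-7.3,-.3,241)
s=snapshot("wrist"); 
P,X,Y,Z=measure(s,-15.35); strip(P,X,Y,Z,109,-14)
tp(-7.3,-.3,241)
E
```

```text
tray-frame tcp [-9.81 -0.32]
t 9.0 tcp [0.507  0.1273 0.241 ] yaw -15.28 F [-0.84  0.61 -0.76] gap 0.167 tilt [-0.0041  0.0006]
shift [ 0.   2.5 -0. ] turn 0.02
rim z 109.28463735694467
L 23711 front x [-15.  -14.7 -13.9] y [65.  66.1 81.4 89.3 89.6]
  outer edge y(x): [-0.61 89.39] (deg, mm)
strip z 109.26640705881908 left end y [88.85343267 89.35860834] faces x at y=0 [-17.3  -9.8] angle ccw [-0.08 -8.8 ]
tray-frame tcp [-9.88 -0.34]
t 9.05 tcp [0.5069 0.1273 0.241 ] yaw -15.28 F [-0.53 -0.4  -0.97] gap 0.166 tilt [-0.0042  0.0006]
shift [ 0.   2.6 -0.1] turn 0.02
```

Call:
servo_tool(
  rows=[
    [[0,0.5,0],0,-1],
    [[0,1,0],0,-1],
    [[0,1.5,0],0,-1],
    [[0,2,0],0,-1],
    [[0,2.5,0],0,-1],
    [[0,3,0],0,-1],
    [[0,3.5,0],0,-1],
    [[0,4,0],0,-1],
  ],
)

```text
t: 9.85
tcp_pos: [0.5107, 0.1262, 0.2409]
tool_rot: [0.795, 0.607, -0.002, -0.002]
force: [0.1, 0.7, -1.5]
finger_gap: 0.165
```

Call:
servo_tool(
  rows=[
    [[0,0.5,0],0,-1],
    [[0,1,0],0,-1],
    [[0,1.5,0],0,-1],
    [[0,2,0],0,-1],
    [[0,2.5,0],0,-1],
    [[0,3,0],0,-1],
    [[0,3.5,0],0,-1],
    [[0,4,0],0,-1],
  ],
)

```text
t: 10.65
tcp_pos: [0.5141, 0.1253, 0.2408]
tool_rot: [0.795, 0.607, -0.002, -0.002]
force: [-3.4, 2.3, 1.6]
finger_gap: 0.167
```

```bash
python3 - <<'E'
from m import *
tp(2.7,-.3,241)
for i in range(3): tp(2.7,-.3,241); snapshot("top")
E
```

```text
tray-frame tcp [-2.39 -0.34]
t 10.65 tcp [0.5141 0.1253 0.2408] yaw -15.27 F [-3.42  2.27  1.62] gap 0.167 tilt [-0.006   0.0007]
shift [ 0.   5.1 -0.2] turn 0.03
tray-frame tcp [-2.39 -0.34]
t 10.65 tcp [0.5141 0.1253 0.2408] yaw -15.27 F [-3.42  2.27  1.62] gap 0.167 tilt [-0.006   0.0007]
shift [ 0.   5.1 -0.2] turn 0.03
tray-frame tcp [-2.29 -0.36]
t 10.7 tcp [0.5142 0.1253 0.2408] yaw -15.28 F [-4.45  2.04  0.18] gap 0.169 tilt [-0.0058  0.0007]
shift [ 0.   5.  -0.2] turn 0.02
tray-frame tcp [-2.31 -0.35]
t 10.75 tcp [0.5142 0.1253 0.2408] yaw -15.28 F [-3.41  2.09  0.54] gap 0.167 tilt [-0.0057  0.0007]
shift [ 0.   5.  -0.2] turn 0.02
```

Call:
servo_tool(
  rows=[
    [[0,0.5,0],0,-1],
    [[0,1,0],0,-1],
    [[0,1.5,0],0,-1],
    [[0,2,0],0,-1],
    [[0,2.5,0],0,-1],
    [[0,3,0],0,-1],
    [[0,3.5,0],0,-1],
    [[0,4,0],0,-1],
  ],
)

```text
t: 11.6
tcp_pos: [0.5172, 0.1245, 0.2407]
tool_rot: [0.795, 0.607, -0.003, -0.003]
force: [-5.9, 3.6, 2.2]
finger_gap: 0.171
```

```bash
python3 - <<'E'
from m import *
import pickle
F=[]
for i in range(8):
    s=snapshot("scene" if i%2 else "top"); F.append(sense()["force"])
tp(2.7,-.3,241)
a=np.radians(-15.35); F=np.mean(F,0); print("F",F,"axial",-(F[:2]@[np.cos(a),np.sin(a)]))
t=snapshot("top"); w=snapshot("wrist"); sc=snapshot("scene"); pickle.dump((t,w,sc),open("p.pkl","wb"))
for n,k in (("top.pkl",pickle.load(open("top.pkl","rb"))),("now",t)):
    P=cloud(k); ex=np.array([np.cos(a),np.sin(a)]);ey=np.array([-ex[1],ex[0]])
    X=(P[...,:2]-[.5165,.125])@ex*1000;Y=(P[...,:2]-[.5165,.125])@ey*1000;Z=P[...,2]*1000
    rim=(Z>105)&(Z<114)&(abs(Y)<95)&(X>150)&(X<215); print(n,"rim back X",np.percentile(X[rim],[50,90,98,99.5]))
P,X,Y,Z=measure(w,-15.35); 
ia=w["image"][0:200,100:500]; cv2.imwrite("pics/w6.png",w["image"])
ps=lambda s,r:cv2.resize(s["image"][r[0]:r[1],r[2]:r[3]],(400,600),interpolation=cv2.INTER_CUBIC)
cv2.imwrite("pics/p6.png",np.hstack([ps(t,(150,210,245,285)),ps(sc,(225,285,335,375))]))
E
```

```text
tray-frame tcp [ 0.85 -0.36]
t 12.0 tcp [0.5172 0.1244 0.2407] yaw -15.28 F [-6.13  1.64  1.75] gap 0.167 tilt [-0.0083  0.001 ]
shift [ 0.1  1.8 -0.3] turn 0.02
F [-5.87499524  2.61916747  1.88926972] axial 6.358747328291891
top.pkl rim back X [179.41424602 187.86670536 189.81408554 190.31846828]
now rim back X [185.41840469 194.32609401 196.30717313 197.06494067]
rim z 109.13721663727364
L 25892 front x [-7.7 -7.2 -6.3] y [65.  66.  81.3 89.3 89.6]
  outer edge y(x): [ 0.   89.08] (deg, mm)
```

View pics/w6.png

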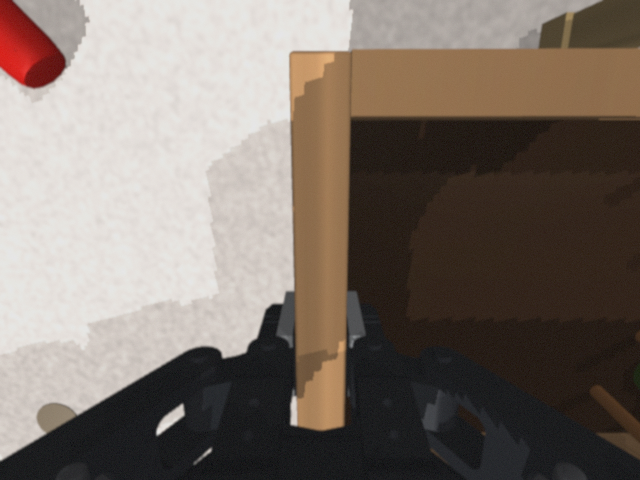

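View pics/p6.png

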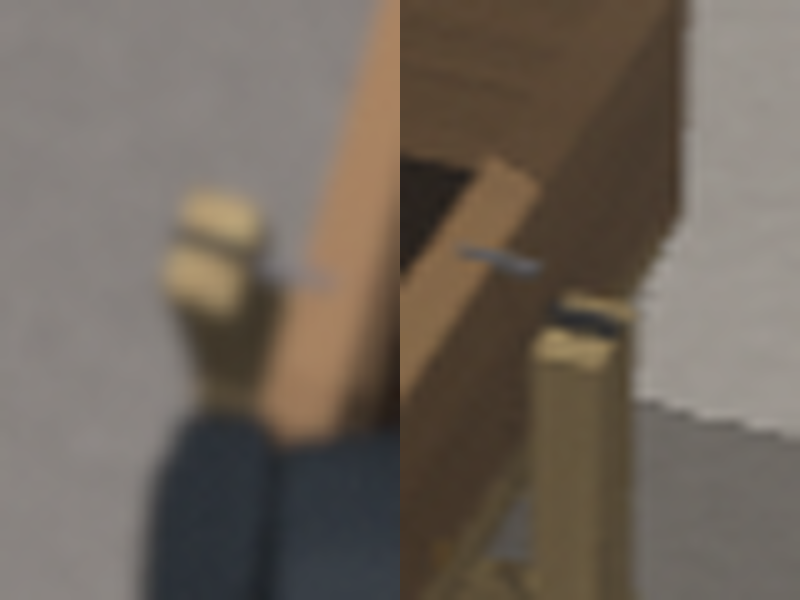

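The strip is flat on the tray front: strip end at row 51, tray end at row 50, no visible gap. The tray is in about 6.5 mm with a push of about 6.4 N, and the pointer is still short of the mark. I'll push on slowly.

Call:
servo_tool(
  rows=[
    [[0,0.5,0],0,-1],
    [[0,1,0],0,-1],
    [[0,1.5,0],0,-1],
    [[0,2,-0.1],0,-1],
    [[0,2.5,-0.1],0,-1],
    [[0,3,-0.2],0,-1],
    [[0,3.5,-0.2],0,-1],
    [[0,4,-0.2],0,-1],
  ],
)

```text
t: 12.95
tcp_pos: [0.5195, 0.1238, 0.2405]
tool_rot: [0.795, 0.607, -0.005, -0.005]
force: [-7.9, 3.9, 2.2]
finger_gap: 0.171
```

```bash
cat > chk.py <<'E'
from m import *
import pickle,sys
F=[];a=np.radians(-15.35);ex=np.array([np.cos(a),np.sin(a)]);ey=np.array([-ex[1],ex[0]])
B=[]
def rb(k):
    P=cloud(k);X=(P[...,:2]-[.5165,.125])@ex*1000;Y=(P[...,:2]-[.5165,.125])@ey*1000;Z=P[...,2]*1000
    rim=(Z>105)&(Z<114)&(abs(Y)<95)&(X>150)&(X<215); return np.percentile(X[rim],[50,90,98])
for i in range(8):
    t=snapshot("top"); B.append(rb(t)); F.append(sense()["force"])
tp(2.7,-.3,241); F=np.mean(F,0); print("F",F,"axial",-F[:2]@ex)
print("tray moved",np.mean(B,0)-rb(pickle.load(open("top.pkl","rb"))))
w=snapshot("wrist"); P,X,Y,Z=measure(w,-15.35)
xs=np.median(X[(abs(Z-109)<5)&(abs(Y-60)<3)])
for n,m in (("strip",(X<-0.5-1+xs*0+1)),("wall",(X>8))):
    k=m&(abs(Z-109)<6)&(Y>76)&(Y<95); print(n,"top z",np.median(Z[k]),"end y",np.percentile(Y[k],[98,99.5]))
sc=snapshot("scene")
ps=lambda s,r:cv2.resize(s["image"][r[0]:r[1],r[2]:r[3]],(400,600),interpolation=cv2.INTER_CUBIC)
cv2.imwrite(sys.argv[1],np.hstack([ps(t,(150,210,245,285)),ps(sc,(225,285,335,375))]))
E
python3 chk.py pics/p7.png
```

```text
tray-frame tcp [ 3.2  -0.34]
t 13.35 tcp [0.5195 0.1238 0.2405] yaw -15.29 F [-6.24  3.78  3.02] gap 0.165 tilt [-0.0133  0.0017]
shift [ 0.  -0.5 -0.5] turn 0.01
F [-7.06022177  4.12631515  2.5758707 ] axial 7.9006571233092515
tray moved [7.76339241 8.16562892 8.02054038]
rim z 109.05923951373107
L 25899 front x [-6.  -5.5 -4.6] y [65.  66.2 81.3 89.3 89.7]
  outer edge y(x): [ 0.22 88.92] (deg, mm)
strip top z 108.75618151125116 end y [88.76990869 89.13780945]
wall top z 109.21180464559247 end y [89.18102435 89.39806874]
```

View pics/p7.png

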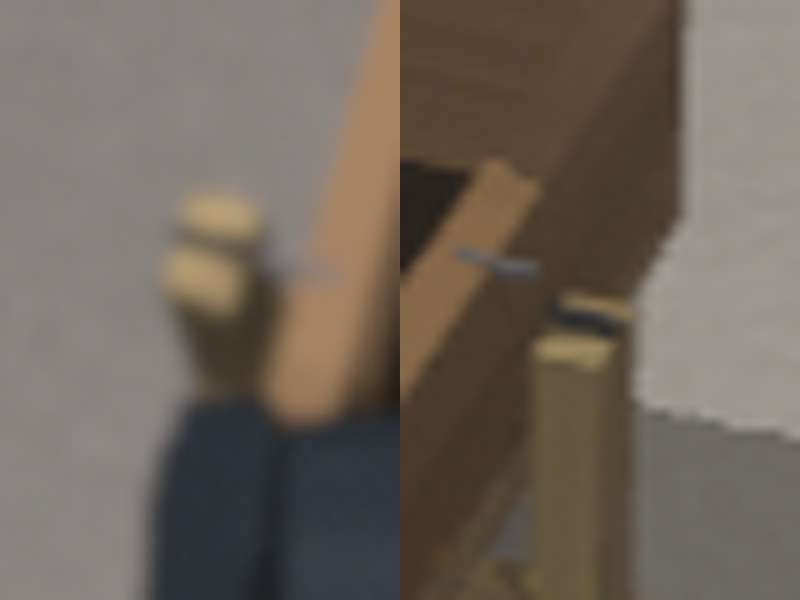

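The tray is at 8.0 mm and the push reads 7.9 N, so they agree. However, every call that starts under load re-bases on the deflected tool, so lean is building up: 0.76° at the tool. The strip also sits about 0.4 mm low. I'll back off gently, re-level, and push again in one smooth go.

Call:
servo_tool(
  rows=[
    [[0,-1,0],0,-1],
    [[0,-3,0],0,-1],
    [[0,-6,0],0,-1],
    [[0,-9,0],0,-1],
    [[0,-12,0],0,-1],
    [[0,-15,0],0,-1],
    [[0,-17,0],0,-1],
    [[0,-17,0],0,-1],
  ],
)

```text
t: 14.25
tcp_pos: [0.5031, 0.1283, 0.2409]
tool_rot: [0.795, 0.607, -0.005, -0.005]
force: [-0.6, 0.4, -0.3]
finger_gap: 0.169
```

Call:
servo_tool(
  rows=[
    [[0,0,-3],0,-1],
    [[0,0,-10],0,-1],
    [[0,0,-20],0,-1],
    [[0,0,-30],0,-1],
  ],
)

```text
t: 14.65
tcp_pos: [0.5036, 0.1282, 0.2719]
tool_rot: [0.795, 0.607, -0.004, -0.004]
force: [-0.3, 0.4, -2.0]
finger_gap: 0.172
```

```bash
python3 -c "
from m import *
tp(-9,-.1,241.2)"
```

```text
tray-frame tcp [-13.26  -0.28]
t 14.65 tcp [0.5036 0.1282 0.2719] yaw -15.29 F [-0.33  0.43 -1.97] gap 0.172 tilt [-0.0121  0.0016]
shift [ 0.2  4.6 30.6] turn 0.01
```

Call:
servo_tool(
  rows=[
    [[0,0,-10],0,-1],
    [[0,0,-30],0,-1],
    [[0,0,-55],0,-1],
  ],
)

```text
t: 14.95
tcp_pos: [0.5039, 0.1281, 0.3278]
tool_rot: [0.795, 0.607, -0.005, -0.005]
force: [0.6, -0.2, -0.8]
finger_gap: 0.17
```

Call:
servo_tool(
  rows=[
    [[0,0,-15],0,-1],
    [[0,0,-25],0,-1],
    [[0,0,-25],0,-1],
    [[0,0,-25],0,-1],
  ],
)

```text
t: 15.35
tcp_pos: [0.504, 0.128, 0.3527]
tool_rot: [0.795, 0.607, -0.005, -0.005]
force: [-0.6, 0.6, -1.2]
finger_gap: 0.171
```

```bash
python3 -c "
from m import *
tp(-14,-.1,360)
snapshot('top')
tp(-14,-.1,360)"
```

```text
tray-frame tcp [-12.9   -0.38]
t 15.35 tcp [0.504  0.128  0.3527] yaw -15.29 F [-0.6   0.58 -1.18] gap 0.171 tilt [-0.0138  0.0016]
shift [ 0.3 -1.2 -7.2] turn 0.01
tray-frame tcp [-13.    -0.42]
t 15.4 tcp [0.5038 0.128  0.3522] yaw -15.3 F [ 0.48 -0.11 -1.66] gap 0.171 tilt [-0.015   0.0016]
shift [ 0.3 -1.1 -7.7] turn 0.0
```

Call:
servo_tool(
  rows=[
    [[0,0,-3],0,-1],
    [[0,-3,-10],0,-1],
    [[0,-10,-25],0,-1],
    [[0,-20,-45],0,-1],
    [[0,-20,-65],0,-1],
    [[0,-20,-80],0,-1],
    [[0,-20,-80],0,-1],
  ],
)

```text
t: 16.1
tcp_pos: [0.4861, 0.1334, 0.4346]
tool_rot: [0.795, 0.607, -0.004, -0.004]
force: [1.1, -0.2, -0.4]
finger_gap: 0.168
```

Call:
servo_tool(
  rows=[
    [[0,0,0],0,-1],
    [[0,0,0],0,-1],
  ],
)

```text
t: 16.3
tcp_pos: [0.4859, 0.1334, 0.4339]
tool_rot: [0.795, 0.607, -0.004, -0.004]
force: [-0.1, -0.3, -1.7]
finger_gap: 0.171
```

```bash
python3 -c "
from m import *
tp(-14,-.1,360)"
```

```text
tray-frame tcp [-31.77  -0.05]
t 16.3 tcp [0.4859 0.1334 0.4339] yaw -15.28 F [-0.06 -0.29 -1.69] gap 0.171 tilt [-0.0115  0.0017]
shift [ 0.  18.6 73.7] turn 0.02
```

Call:
servo_tool(
  rows=[
    [[0,0,20],0,-1],
    [[0,0,50],0,-1],
  ],
)

```text
t: 16.5
tcp_pos: [0.4857, 0.1334, 0.384]
tool_rot: [0.795, 0.607, -0.003, -0.003]
force: [0.4, -0.8, -1.0]
finger_gap: 0.168
```

Call:
servo_tool(
  rows=[
    [[0,0,20],0,-1],
    [[0,0,28],0,-1],
    [[0,0,32],0,-1],
    [[0,0,33],0,-1],
    [[0,0,33],0,-1],
  ],
)

```text
t: 17.0
tcp_pos: [0.4858, 0.1335, 0.3515]
tool_rot: [0.795, 0.607, -0.002, -0.003]
force: [1.7, 0.3, -1.8]
finger_gap: 0.166
```

```bash
python3 -c "
from m import *
tp(-20,-.1,360)"
```

```text
tray-frame tcp [-31.85   0.12]
t 17.0 tcp [0.4858 0.1335 0.3515] yaw -15.28 F [ 1.68  0.35 -1.77] gap 0.166 tilt [-0.007  0.002]
shift [-0.2 11.8 -8.6] turn 0.02
```

Call:
servo_tool(
  rows=[
    [[0,0,20],0,-1],
    [[0,0,50],0,-1],
  ],
)

```text
t: 17.2
tcp_pos: [0.487, 0.1338, 0.3036]
tool_rot: [0.795, 0.607, 0.001, -0.001]
force: [1.5, 0.5, -1.6]
finger_gap: 0.168
```

Call:
servo_tool(
  rows=[
    [[0,0,20],0,-1],
    [[0,0,28],0,-1],
    [[0,0,32],0,-1],
    [[0,0,33],0,-1],
    [[0,0,33],0,-1],
  ],
)

```text
t: 17.7
tcp_pos: [0.4874, 0.1339, 0.2714]
tool_rot: [0.795, 0.607, 0.002, -0.0]
force: [0.2, -0.5, -1.0]
finger_gap: 0.169
```

```bash
python3 -c "
from m import *
tp(-20,-.1,241.3)"
```

```text
tray-frame tcp [-30.38   0.89]
t 17.7 tcp [0.4874 0.1339 0.2714] yaw -15.27 F [ 0.22 -0.49 -1.05] gap 0.169 tilt [0.0031 0.0024]
shift [-1.1 10.3 30.1] turn 0.03
```

Call:
servo_tool(
  rows=[
    [[0,0,4],0,-1],
    [[0,2,10],0,-1],
    [[-0.5,5,17],0,-1],
    [[-1,8,23],0,-1],
    [[-1,10,28],0,-1],
    [[-1,10,30],0,-1],
    [[-1,10,30],0,-1],
  ],
)

```text
t: 18.4
tcp_pos: [0.4968, 0.1303, 0.2409]
tool_rot: [0.795, 0.607, 0.001, -0.0]
force: [0.7, -0.1, -0.4]
finger_gap: 0.166
```

```bash
python3 - <<'E'
from m import *
tp(-10,-.3,241.3)
s=snapshot("wrist")
P,X,Y,Z=measure(s,-15.35); strip(P,X,Y,Z,109,-20)
for n,m in (("strip",(X<-12)),("wall",(X>5))):
    k=m&(abs(Z-109)<6)&(Y>76)&(Y<95); print(n,"top z",np.median(Z[k]),"end y",np.percentile(Y[k],[98,99.5]))
tp(-10,-.3,241.3)
E
```

```text
tray-frame tcp [-20.41  -0.06]
t 18.4 tcp [0.4968 0.1303 0.2409] yaw -15.28 F [ 0.67 -0.14 -0.39] gap 0.166 tilt [0.0019 0.0024]
shift [-0.3 10.4 -0.4] turn 0.02
rim z 109.25959692586598
L 16673 front x [-15.  -14.8 -14.2] y [65.1 69.5 81.8 89.2 90.1]
  outer edge y(x): [-3.79 90.43] (deg, mm)
strip z 109.39097099106735 left end y [89.35862907 90.01246007] faces x at y=0 [-27.1 -12.9] angle ccw [ 0.05 -0.03]
strip top z 109.42283433705892 end y [89.68611358 89.99283506]
wall top z 109.22599448051884 end y [89.07709102 89.3021789 ]
tray-frame tcp [-2.042e+01 -2.000e-02]
t 18.45 tcp [0.4968 0.1304 0.2412] yaw -15.28 F [ 0.51  0.17 -0.41] gap 0.169 tilt [0.0024 0.0024]
shift [-0.3 10.4 -0.1] turn 0.02
```

Call:
servo_tool(
  rows=[
    [[0,1.5,0],0,-1],
    [[-0.2,4,0],0,-1],
    [[-0.4,6.5,0],0,-1],
    [[-0.6,8.5,0],0,-1],
    [[-0.6,10,0],0,-1],
    [[-0.6,11,0],0,-1],
    [[-0.6,11.5,0],0,-1],
    [[-0.6,11.5,0],0,-1],
  ],
)

```text
t: 19.25
tcp_pos: [0.5078, 0.1267, 0.2412]
tool_rot: [0.795, 0.607, 0.002, -0.0]
force: [-0.2, -0.3, -0.9]
finger_gap: 0.168
```

```bash
python3 chk.py pics/p8.png
```

```text
tray-frame tcp [-8.96 -0.63]
t 19.65 tcp [0.5077 0.1268 0.2412] yaw -15.28 F [-0.16 -0.38 -1.01] gap 0.167 tilt [0.0023 0.0024]
shift [ 0.3 11.7  0.2] turn 0.02
F [-0.41524197 -0.04626341 -1.41512368] axial 0.38818234624845127
tray moved [0.42025455 0.25514451 0.09835164]
rim z 109.48398401904691
L 24552 front x [-15.  -14.7 -13.9] y [65.  66.1 81.3 89.2 89.7]
  outer edge y(x): [ 0.12 88.99] (deg, mm)
strip top z 109.70144978766469 end y [89.19892033 89.47386837]
wall top z 109.23207757434501 end y [89.10224502 89.32657337]
```

Call:
servo_tool(
  rows=[
    [[0,0.5,0],0,-1],
    [[0,1.3,0],0,-1],
    [[0,2.8,0],0,-1],
    [[0,4.6,0],0,-1],
    [[0,6.5,0],0,-1],
    [[0,8.5,0],0,-1],
    [[0,10.3,0],0,-1],
    [[0,11.7,0],0,-1],
  ],
)

```text
t: 20.55
tcp_pos: [0.5173, 0.1241, 0.2409]
tool_rot: [0.795, 0.607, -0.0, -0.002]
force: [-6.8, 2.8, 2.4]
finger_gap: 0.168
```

```bash
python3 chk.py pics/p9.png
```

```text
tray-frame tcp [ 0.88 -0.62]
t 20.95 tcp [0.5172 0.1242 0.2409] yaw -15.27 F [-5.98  3.3   3.02] gap 0.167 tilt [-0.0034  0.003 ]
shift [ 0.3  1.8 -0.1] turn 0.03
F [-6.31039126  2.88601403  2.44885465] axial 6.84924957137306
tray moved [6.78907132 7.205112   7.10517507]
rim z 109.3143647779561
L 25798 front x [-7.1 -6.7 -5.8] y [65.  66.2 81.3 89.3 89.7]
  outer edge y(x): [ 0.18 89.  ] (deg, mm)
strip top z 109.39588758854416 end y [89.05934922 89.3007769 ]
wall top z 109.21845904490195 end y [89.20138812 89.42600821]
```

Call:
servo_tool(
  rows=[
    [[0,0.8,0],0,-1],
    [[0,1.7,0],0,-1],
    [[0,2.7,0],0,-1],
    [[0,3.7,0],0,-1],
    [[0,4.6,0],0,-1],
    [[0,5.4,0],0,-1],
    [[0,6,0],0,-1],
    [[0,6.2,0],0,-1],
  ],
)

```text
t: 21.85
tcp_pos: [0.5204, 0.1233, 0.2405]
tool_rot: [0.795, 0.607, -0.004, -0.005]
force: [-9.2, 4.7, 4.1]
finger_gap: 0.165
```

```bash
python3 chk.py pics/p10.png
```

```text
tray-frame tcp [ 4.23 -0.62]
t 22.25 tcp [0.5204 0.1233 0.2405] yaw -15.27 F [-8.62  3.78  3.85] gap 0.169 tilt [-0.012  0.004]
shift [ 0.3 -1.5 -0.5] turn 0.03
F [-8.28710684  4.23582177  3.43616629] axial 9.11276326573527
tray moved [8.72679999 9.15973251 9.15874135]
rim z 109.07467855849468
L 25945 front x [-4.9 -4.4 -3.5] y [65.  66.  81.3 89.3 89.7]
  outer edge y(x): [ 0.23 88.94] (deg, mm)
strip top z 108.90120198724938 end y [88.84041902 89.13316186]
wall top z 109.20695046049782 end y [89.17926235 89.38859631]
```

View pics/p10.png

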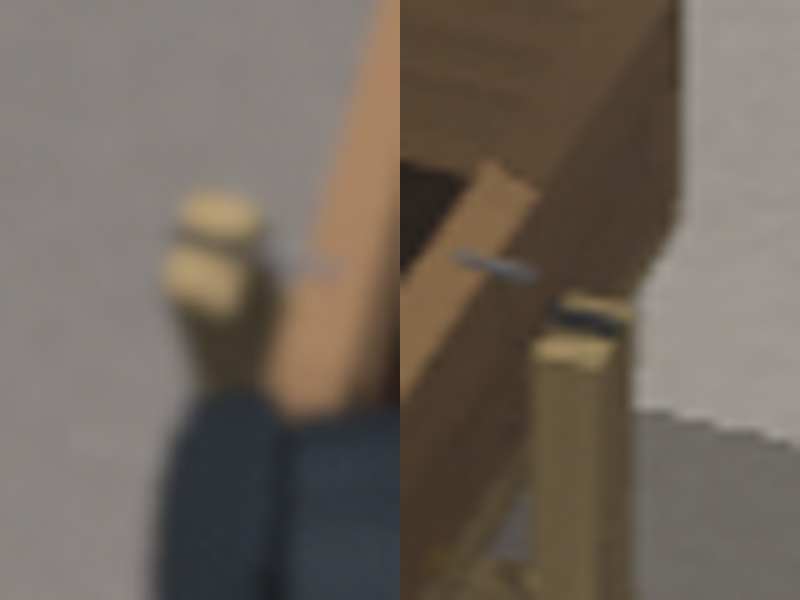

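Both readings agree at 9.1 (mm and N), but another push from this loaded pose would add more lean. There's time to back off, re-level in free air and push in a single stroke with the compliance I've now measured.

Call:
servo_tool(
  rows=[
    [[0,-1,0],0,-1],
    [[0,-3,0],0,-1],
    [[0,-6,0],0,-1],
    [[0,-10,0],0,-1],
    [[0,-15,0],0,-1],
    [[0,-21,0],0,-1],
    [[0,-28,-4],0,-1],
    [[0,-35,-12],0,-1],
  ],
)

```text
t: 23.15
tcp_pos: [0.4862, 0.1325, 0.253]
tool_rot: [0.795, 0.607, -0.004, -0.005]
force: [-0.2, 0.2, -1.4]
finger_gap: 0.17
```

Call:
servo_tool(
  rows=[
    [[0,0,-20],0,-1],
    [[0,0,-45],0,-1],
    [[0,0,-75],0,-1],
    [[0,0,-105],0,-1],
    [[0,0,-130],0,-1],
    [[0,0,-150],0,-1],
    [[0,0,-160],0,-1],
    [[0,0,-160],0,-1],
  ],
)

```text
t: 23.95
tcp_pos: [0.4881, 0.132, 0.4146]
tool_rot: [0.795, 0.607, -0.002, -0.004]
force: [-0.5, -0.4, -1.9]
finger_gap: 0.166
```

Call:
servo_tool(
  rows=[
    [[0,0,20],0,-1],
    [[0,0,50],0,-1],
  ],
)

```text
t: 24.15
tcp_pos: [0.4879, 0.1323, 0.3649]
tool_rot: [0.795, 0.607, -0.001, -0.003]
force: [-0.4, 0.1, -0.6]
finger_gap: 0.168
```

Call:
servo_tool(
  rows=[
    [[0,0,20],0,-1],
    [[0,0,28],0,-1],
    [[0,0,32],0,-1],
    [[0,0,33],0,-1],
    [[0,0,33],0,-1],
  ],
)

```text
t: 24.65
tcp_pos: [0.488, 0.1324, 0.3323]
tool_rot: [0.795, 0.607, -0.0, -0.003]
force: [1.2, -0.3, -0.9]
finger_gap: 0.166
```

```bash
python3 -c "
from m import *
tp(-30,-.1,260)"
```

```text
tray-frame tcp [-29.46  -0.36]
t 24.65 tcp [0.488  0.1324 0.3323] yaw -15.27 F [ 1.23 -0.31 -0.91] gap 0.166 tilt [-0.0039  0.0043]
shift [ 0.  -0.2 72.3] turn 0.03
```

Call:
servo_tool(
  rows=[
    [[0,0,18],0,-1],
    [[0,0,45],0,-1],
  ],
)

```text
t: 24.85
tcp_pos: [0.4892, 0.1328, 0.2893]
tool_rot: [0.795, 0.607, 0.003, -0.001]
force: [1.0, 0.1, -2.1]
finger_gap: 0.169
```

Call:
servo_tool(
  rows=[
    [[0,0,18],0,-1],
    [[0,0,25],0,-1],
    [[0,0,29],0,-1],
    [[0,0,30],0,-1],
    [[0,0,30],0,-1],
  ],
)

```text
t: 25.35
tcp_pos: [0.4896, 0.133, 0.26]
tool_rot: [0.795, 0.607, 0.004, -0.0]
force: [0.2, 1.2, -1.1]
finger_gap: 0.166
```

```bash
python3 -c "
from m import *
tp(-20,-.5,241.3)"
```

```text
tray-frame tcp [-28.01   0.56]
t 25.35 tcp [0.4896 0.133  0.26  ] yaw -15.26 F [ 0.18  1.25 -1.1 ] gap 0.166 tilt [0.0052 0.0047]
shift [-1.2  7.9 18.7] turn 0.04
```

Call:
servo_tool(
  rows=[
    [[0,1,3],0,-1],
    [[-0.5,3,8],0,-1],
    [[-1,5,13],0,-1],
    [[-1.4,7,17],0,-1],
    [[-1.6,8,18.5],0,-1],
    [[-1.6,8,18.7],0,-1],
    [[-1.6,8,18.7],0,-1],
  ],
)

```text
t: 26.05
tcp_pos: [0.497, 0.1293, 0.2412]
tool_rot: [0.795, 0.607, 0.003, -0.0]
force: [-0.2, -0.2, -0.1]
finger_gap: 0.171
```

```bash
cat > n.py <<'E'
from m import *
s=snapshot("wrist")
P,X,Y,Z=measure(s,-15.35); strip(P,X,Y,Z,109,-20)
for n,m in (("strip",(X<-12)),("wall",(X>5))):
    k=m&(abs(Z-109)<6)&(Y>76)&(Y<95); print(n,"top z",np.median(Z[k]),"end y",np.percentile(Y[k],[98,99.5]))
k=(X<-12)&(X>-30)&(abs(Z-109)<6)&(Y>20)&(Y<88); print("strip top z(y) slope",np.polyfit(Y[k],Z[k],1))
tp(-8.9,-.6,241.3)
E
python3 n.py
```

```text
rim z 109.35142858207931
L 17318 front x [-15.  -14.8 -14.2] y [65.  68.5 81.8 89.3 89.8]
  outer edge y(x): [-0.9  89.47] (deg, mm)
strip z 109.83147678725642 left end y [88.86598471 89.57640677] faces x at y=0 [-26.3 -12.1] angle ccw [0.07 0.02]
strip top z 109.93669333489349 end y [89.23730869 89.55776146]
wall top z 109.22983853729637 end y [89.17209224 89.39807491]
strip top z(y) slope [4.13150211e-03 1.09615531e+02]
tray-frame tcp [-19.97  -0.94]
t 26.1 tcp [0.497  0.1294 0.2413] yaw -15.26 F [-0.5  -0.56 -1.4 ] gap 0.168 tilt [0.0051 0.0047]
shift [ 0.3 11.1  0. ] turn 0.04
```

Call:
servo_tool(
  rows=[
    [[0,1.5,0],0,-1],
    [[0,4,0],0,-1],
    [[0,6.3,0.1],0,-1],
    [[0,8,0.1],0,-1],
    [[0,9.5,0.1],0,-1],
    [[0,10.3,0.1],0,-1],
    [[0,10.7,0.1],0,-1],
    [[0,10.7,0.1],0,-1],
  ],
)

```text
t: 26.9
tcp_pos: [0.5073, 0.1266, 0.2412]
tool_rot: [0.795, 0.607, 0.003, -0.0]
force: [0.7, 0.3, -1.4]
finger_gap: 0.17
```

```bash
python3 -c "
from m import *
tp(2,-.6,241)"
```

```text
tray-frame tcp [-9.25 -0.92]
t 26.9 tcp [0.5073 0.1266 0.2412] yaw -15.26 F [ 0.74  0.3  -1.44] gap 0.17 tilt [0.005  0.0047]
shift [ 0.3 11.3  0.2] turn 0.04
```

Call:
servo_tool(
  rows=[
    [[0,0.4,0],0,-1],
    [[0,0.8,0],0,-1],
    [[0,1.2,0],0,-1],
    [[0,1.7,0],0,-1],
    [[0,2.2,0],0,-1],
    [[0,2.7,0],0,-1],
    [[0,3.2,0],0,-1],
    [[0,3.8,0],0,-1],
  ],
)

```text
t: 27.7
tcp_pos: [0.5106, 0.1256, 0.2411]
tool_rot: [0.795, 0.607, 0.003, -0.001]
force: [-2.2, -0.5, -1.0]
finger_gap: 0.168
```

Call:
servo_tool(
  rows=[
    [[0,1,0],0,-1],
    [[0,2.6,0],0,-1],
    [[0,4.4,0],0,-1],
    [[0,6.3,0],0,-1],
    [[0,8.2,0],0,-1],
    [[0,10,0],0,-1],
    [[0,11.4,0],0,-1],
    [[0,12.3,0],0,-1],
  ],
)

```text
t: 28.5
tcp_pos: [0.52, 0.1231, 0.2407]
tool_rot: [0.795, 0.607, -0.0, -0.004]
force: [-9.3, 5.4, 4.7]
finger_gap: 0.169
```

```bash
python3 chk.py pics/p11.png
```

```text
tray-frame tcp [ 3.75 -0.93]
t 28.9 tcp [0.5199 0.1231 0.2407] yaw -15.26 F [-9.07  2.76  3.89] gap 0.172 tilt [-0.0045  0.0058]
shift [ 0.6 -1.  -0.2] turn 0.04
F [-8.56144486  4.12132652  3.81447147] axial 9.347006196611778
tray moved [9.13033634 9.62981034 9.55649137]
rim z 109.30541007080205
L 25824 front x [-4.5 -4.1 -3.1] y [65.  66.2 81.3 89.3 89.7]
  outer edge y(x): [-2.88 90.54] (deg, mm)
strip top z 109.4737413109947 end y [88.9760868  89.31692172]
wall top z 109.22660639463035 end y [89.19790082 89.41660185]
```

Tray at about 9.5 mm, push about 9.4 N, tool lean only 0.26°. A further servo call would re-base and add lean, so I'll hold this target with camera calls (time passes, target kept) and inspect it.

```bash
cat > hold.py <<'E'
from m import *
import pickle
a=np.radians(-15.35);ex=np.array([np.cos(a),np.sin(a)]);ey=np.array([-ex[1],ex[0]])
def rb(k):
    P=cloud(k);X=(P[...,:2]-[.5165,.125])@ex*1000;Y=(P[...,:2]-[.5165,.125])@ey*1000;Z=P[...,2]*1000
    rim=(Z>105)&(Z<114)&(abs(Y)<95)&(X>150)&(X<215); return np.percentile(X[rim],[50,90,98])
b0=rb(pickle.load(open("top.pkl","rb")));B=[];F=[]
for i in range(45):
    t=snapshot("top"); B.append(rb(t)-b0); F.append(-sense()["force"][:2]@ex)
for j in range(0,45,9): print(np.mean(B[j:j+9],0).round(2),np.mean(F[j:j+9]).round(2))
tp(0,0,241); sc=snapshot("scene"); w=snapshot("wrist")
z=cv2.resize(sc["image"][190:330,230:390],None,fx=2.5,fy=2.5,interpolation=cv2.INTER_CUBIC)
p=cv2.resize(t["image"][120:260,240:380],(350,350),interpolation=cv2.INTER_CUBIC)
cv2.imwrite("pics/fin.png",np.hstack([z,p]))
# bystanders
for n,s in (("before",pickle.load(open("top.pkl","rb"))),("after",t)):
    P=cloud(s); Z=P[...,2]
    for o,x0,x1,y0,y1,zl,zh in (("tin",.5,.75,.35,.6,.1,.12),("cup",.64,.8,-.27,-.13,.078,.095),("short",.4,.5,-.3,-.12,.062,.08)):
        m=(P[...,0]>x0)&(P[...,0]<x1)&(P[...,1]>y0)&(P[...,1]<y1)&(Z>zl)&(Z<zh); print(n,o,m.sum(),np.round(P[m].mean(0)*1000,1) if m.any() else None)
E
python3 hold.py
```

```text
[9.13 9.66 9.55] 9.42
[9.03 9.6  9.56] 9.42
[9.05 9.55 9.51] 9.19
[9.02 9.54 9.53] 9.28
[9.14 9.59 9.6 ] 9.3
tray-frame tcp [ 3.76 -0.94]
t 31.25 tcp [0.5199 0.1231 0.2407] yaw -15.26 F [-9.09  4.71  3.27] gap 0.17 tilt [-0.0045  0.0058]
shift [ 0.9 -3.8 -0.2] turn 0.04
before tin 1228 [622.8 466.7 109.4]
before cup 195 [ 724.2 -202.    84.1]
before short 389 [ 452.8 -211.1   70.9]
after tin 1237 [622.7 466.6 109.3]
after cup 197 [ 724.4 -201.5   84.1]
after short 393 [ 452.7 -210.8   70.7]
```

View pics/fin.png

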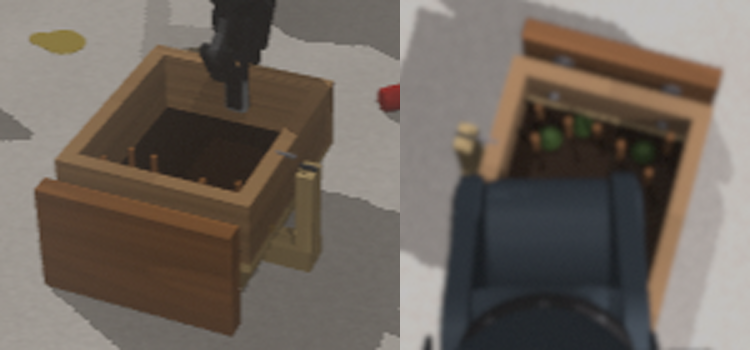

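The final view shows the strip closing the front flush with the walls, with the pointer at (287,155) in line with the mark on the post at (308,168). The reading has been steady for over 2.5 s, so I'm handing it in.

```bash
python3 -c "
from h import *
print(sign_off(), sense()['t'])"
```

```text
the job is handed in; nothing more can be done
the job is handed in; nothing more can be done
```

The 180 mm side is closing the tray's front, and I handed the job in at about 31 s with the arm still gripping and pressing it there.

- **Push:** for the last 2.7 s it stayed steady at about 9.3 N by the wrist sensor. The top camera puts the tray 9.0–9.6 mm in. Both are slightly under the nominal 10.
- **Pointer:** it looks in line with the steel mark in the last picture, but could be about 0.5 mm short. I didn't push further because another push from that loaded pose would have tilted the side.
- **Fit at the left end:** by the wrist camera, the strip's end is within about 0.2 mm of the tray wall, and its top within 0.3 mm. The arm hid the right end, so I couldn't measure it directly. The tool leans about 0.26° in the push direction.
- **Two earlier pushes:** I stopped at about 8 N and 9 N because the tool was leaning up to about 0.76°. Each time I backed off gently, re-levelled clear of the tray and pushed again. The tray stayed well clear of its end stop.
- **Everything else:** the tin, cup and shorter side are within 0.5 mm of where they started by the top camera. The screwdriver wasn't measured, but nothing went near it and it hadn't moved in an earlier picture.

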